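# Tip the carton onto its side in the inspection jig

### The arm

A 6-joint arm with a two-finger parallel gripper is mounted at the origin on a cart in front of the work surface, level with it; the furniture and walls round the work are solid. World frame = base frame: x ahead of the robot, y to its left, z up, the work surface at z = 0. Lengths are in m, angles in rad, forces in N, time in s.
With the tool pointing down it reaches from about 0.35 to 0.775 m from the base axis. Payload 5.5 kg.
Tool frame: the origin (TCP) lies midway between the tips of the shut fingers; the grasp point (between the pads) lies 19 mm behind it; z points along the fingers, y is the line along which they close (so a half turn about z gives the same grasp; the last joint's range is limited). The gripper opens to 85 mm and grips with 20 to 120 N. Pads are 22 mm wide; open, the fingers measure 114 mm over their backs; the gripper's body (76 mm by 85 mm) begins 54 mm behind the grasp point. The pads swing forward as they close: fully open they stand 13 mm farther back than shut.
Start: joints at [-1.453, 0.313, 0.046, 1.304, 0, 1.431], TCP at [0.147, -0.556, 0.231] pointing down, gripper open.
Joint ranges: [-2.76, 2.76], [-0.86, 1.69], [-1.03, 1.26], [-2.2, 2.34], [-1.47, 1.5], [-3.14, 3.14]. Speed limits (rad/s): [2.57, 2.57, 3.14, 3.14, 3.14, 3.14].

### API

Orientations are given as [roll, pitch, yaw] about the fixed x, y, z axes, in that order (R = Rz(yaw) Ry(pitch) Rx(roll)).
In Python, from workcell import manip, vision gives the robot as it stands.
- The arm moves only by the tool carry_out, never from a script. Its argument "deltas" is a list of rows, each an object of numbers: "x", "y", "z": the shift along the tool's x, y, z in mm; "rx", "ry", "rz": the turn, a rotation vector about the tool's x, y, z in rad. A call has 1 to 10 rows; each row shifts and turns the commanded pose from where the row before left it, along the tool's axes as they then stand; what a row does not reach is not made up. A row lasts 1/8 s, in which the tool goes at most 62.5 mm and 10.7 degrees, less where a joint would pass 70% of its speed; a pose out of reach is approached as far as the arm can. A call is refused whole if a number of a shift passes 62.5 or a number of a turn 0.188, either way. A call with a gripper value outside its range is refused whole. "claw" is the closure, from -1 (fully open) to 1 (shut), so that 0 is half open, set as the call begins (left out, the last holds). The fingers move at their own pace and stop on an object; the grip force is fixed at half the most. Time passes only in rows, so rows that do not move let the fingers close. It gives the time, the measured TCP pose, the force, the opening and the grip force at its end, in the units of the state.
- manip.sense(): the state, without advancing time (a new reading comes with each control period).
- vision.snapshot(name): name is "side" or "top"; returns the picture (420x560x3 uint8, blue, green, red); there is no depth.
- vision.camera_info(name): a dict with "fx", "fy", "cx", "cy" (pixels), "dist" ([k1, k2, p1, p2, k3] as OpenCV has them; the pictures are not rectified), "eye" and "attitude" of the camera in the world. Camera axes: x right, y down, z forward; pixel columns grow to the right and rows downward; lengths in m; the calibration is good to about 2 mm. A picture is of the moment at which its call begins. camera_info takes no time and is no camera call.
- manip.job_done(): hands the job in; it is judged then, once.
The state is a dict: "t": time; "joints": joint angles; "qvel": joint speeds; "tau": joint torques, N m; "ee_pos": TCP position; "eef_rot": TCP orientation; "contact_force": force on the tool from outside, world axes, zero at the start; "torque": the same for the moment, N m; "opening": finger opening in m; "grasp_force": force on a finger pad.
Only numpy, scipy, OpenCV 4.12 (cv2) and the standard library are available. Lean on these libraries where they do the work, as an engineer would, in place of code of your own. Each camera call takes 0.05 s, during which the arm holds its last target. There are 200 camera calls.

### The job

The underside of the cardboard carton has to be inspected. Slide the carton, lying flat on the bench, squarely up to the front edge of the low aluminium plate, tip it over that edge by pushing high on its near face so that it lies on its far long side on the plate with its underside facing the robot, then slide it fully back flush against the upright fence and press it there for about a second with a steady 10 to 15 N. Never push on the carton with more than 18 N, never lift it off its support, leave the vial, the post and the tape undisturbed, and let go at the end.

Things in the scene. Friction and masses are not known exactly. Their poses are not given: they have to be found in the camera images.
- carton_mid (a point): Closed brown cardboard carton, loose, 0.28 to 0.48 kg, 82 (x) by 165 (y) by 70 mm (z). Point: its centre. Starts flat, z up, x pointing to the plate within 0.12 rad of the plate's x; far face 25 to 55 mm short of the plate's front edge, centre within 20 mm of the plate's middle line. Tipped as wanted, its x points down and its z away from the robot: 82 mm high, 70 mm deep.
- jig: Aluminium jig bolted to the bench: a plate 5 mm thick, 220 mm wide (y) and 121 mm deep (x). Origin: on the bench surface (z = 0) below the middle of the plate's front edge, which is the stop that the carton is tipped over; x points from this edge level across the plate to the fence, y along the edge, z up. The plate's top is at z = 5 mm.
- fence: Rigid upright fence on the back of the same plate, 200 mm wide, 8 mm thick, its top 38 mm above the plate's top. Origin: at the foot of its front face (the one towards the robot), in the middle, on the plate's top, 105 mm behind the plate's front edge; axes as the jig's.
- vial_2: Bystander: amber vial standing loose on the bench right of the carton, 23 mm across, 52 mm high; origin at its foot.
- post_0: Bystander: bare steel post standing loose left of the plate, 13 mm across, 75 mm high; origin at its foot.
- tape_0: Bystander: roll of black tape lying loose behind the fence, 62 mm across, 19 mm high; origin at its underside.
There are look-alikes about, which are no part of the job. There is more than one size of the part that bears carton_mid; the job needs the larger.

How it is judged:
By the outcome, as a careful person would: the job done as asked, in the order asked, and still so for the second after the job is handed in, with the robot touching nothing.
It also fails if it takes over 69 s, if anything falls off the work surface, if the arm or the gripper's body presses on something with over 40 N, if the wrist force passes 120 N, or if a joint passes its speed limit or range.

## Working session

There is one attempt and no reset: what is moved stays moved. The work goes in short steps, Python scripts to look and compute and a tool call to move; the robot and the scene stay as the last step left them, time stands still between calls to the robot, and variables do not carry over. Pictures are saved under pics/ and viewed, at most 10 in all, crops included, and the job is handed in when it is done.

Besides the shell and the picture viewer there is one more tool, called after "Request:" in YAML: its name, and indented under it one key for each argument. carry_out: Moves the arm, as the interface text tells. Its arguments: {"type":"object","properties":{"deltas":{"type":"array"},"claw":{"type":"number"}},"required":["deltas"]}

```bash
mkdir -p pics; ls
python3 - <<'E'
from workcell import manip, vision
import cv2
for n in("top","side"):
    cv2.imwrite(f"pics/{n}0.png",vision.snapshot(n)); print(vision.camera_info(n))
print(manip.sense())
E
```

```text
pics
{'fx': 422.92947007844606, 'fy': 422.92947007844606, 'cx': 273.8447615927207, 'cy': 215.21819302873806, 'dist': array([-0.03557219,  0.        ,  0.        ,  0.        ,  0.        ]), 'eye': array([0.56625264, 0.1849166 , 0.89339834]), 'attitude': array([-3.07565526, -0.01497907, -1.55133014])}
{'fx': 497.30744831625697, 'fy': 497.30744831625697, 'cx': 280.773200805599, 'cy': 207.78958861397882, 'dist': array([0.02038837, 0.        , 0.        , 0.        , 0.        ]), 'eye': array([ 0.349338  , -0.57999728,  0.52057102]), 'attitude': array([-2.09577067,  0.0029915 , -0.34886219])}
{'t': 0.1, 'joints': array([-1.45258597e+00,  3.13931835e-01,  4.50849125e-02,  1.30355762e+00,
       -1.44757141e-05,  1.43117912e+00]), 'qvel': array([-7.64942700e-06, -7.75758753e-04,  3.19288915e-03,  5.29602996e-04,
       -6.15437067e-04, -2.84885647e-04]), 'tau': array([ 2.66596384e-03, -4.81728351e+01,  2.99242777e+01,  1.27497749e-02,
       -1.08318684e-04,  8.30312160e-06]), 'ee_pos': array([ 0.14653817, -0.55555798,  0.23049116]), 'eef_rot': array([-3.13999807e+00, -2.09470870e-04,  2.57827406e-01]), 'contact_force': array([ 0.51699093, -0.0462942 ,  0.27246501]), 'torque': array([-0.02633308, -0.01438418,  0.02774603]), 'grasp_force': 0.0, 'opening': 0.08566507680359231}
```

View pics/top0.png

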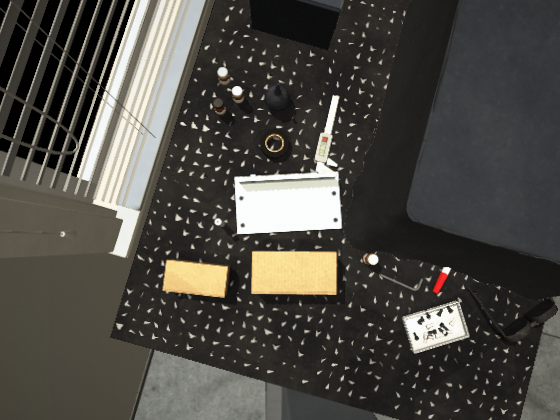

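View pics/side0.png

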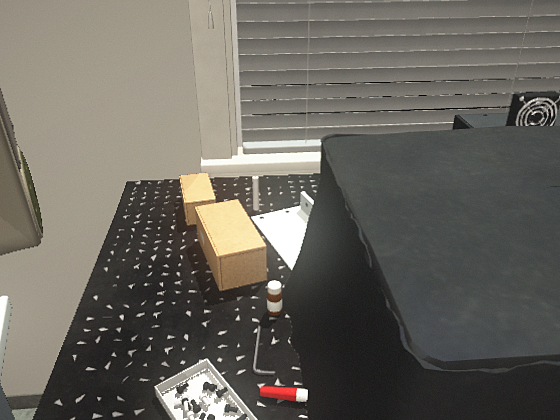

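The top view shows the large carton at (294,272) and a smaller look-alike at (196,279). The plate runs from (235,175) to (341,235), with the fence along its far side. The post is at (218,222), the vial at (372,260) and the tape at (274,144). The side view shows the large carton's top at about (231,230), the small carton at (197,190), the vial at (274,298), and a tall black covered block to the right of the plate.

Candidates:
- **Cartons:** (294,272) large and (196,279) small. I choose the large one.
- **Vials:** (372,260), plus (223,74), (238,94) and (220,106), which are far away. I choose (372,260).
- **Tape:** (274,144), as against the black knob at (278,95).

```bash
cat > h.py <<'E'
import numpy as np, cv2
from scipy.spatial.transform import Rotation as R
from workcell import manip, vision
def ray(n,uv):
    c=vision.camera_info(n); K=np.array([[c['fx'],0,c['cx']],[0,c['fy'],c['cy']],[0,0,1]])
    p=cv2.undistortPoints(np.array(uv,float).reshape(-1,1,2),K,c['dist'])[:,0]
    return c['eye'],np.c_[p,np.ones(len(p))]@R.from_euler('xyz',c['attitude']).as_matrix().T
def plane(n,uv,z):
    e,d=ray(n,uv); return e+d*((z-e[2])/d[:,2])[:,None]
def proj(n,P):
    c=vision.camera_info(n); K=np.array([[c['fx'],0,c['cx']],[0,c['fy'],c['cy']],[0,0,1]])
    Rm=R.from_euler('xyz',c['attitude']).as_matrix().T
    return cv2.projectPoints(np.array(P,float).reshape(-1,1,3),cv2.Rodrigues(Rm)[0],-Rm@c['eye'],K,c['dist'])[0][:,0]
def tri(uv1,uv2):
    a,d=ray('top',[uv1]);b,f=ray('side',[uv2]);d=d[0];f=f[0]
    s=np.linalg.lstsq(np.c_[d,-f],b-a,rcond=None)[0]
    return (a+s[0]*d+b+s[1]*f)/2, np.linalg.norm(a+s[0]*d-b-s[1]*f)
def big(mask,near):
    cs=cv2.findContours(mask.astype(np.uint8),cv2.RETR_EXTERNAL,cv2.CHAIN_APPROX_NONE)[0]
    cs=[c for c in cs if cv2.contourArea(c)>15]
    return min(cs,key=lambda c:np.hypot(*(cv2.minAreaRect(c)[0]-np.array(near))))
E
python3 - <<'E'
from h import *
np.set_printoptions(precision=4,suppress=True)
t=cv2.imread('pics/top0.png');s=cv2.imread('pics/side0.png')
hsv=cv2.cvtColor(t,cv2.COLOR_BGR2HSV);hs=cv2.cvtColor(s,cv2.COLOR_BGR2HSV)
def quad(c):
    h=cv2.convexHull(c)
    return cv2.approxPolyN(h,4,ensure_convex=True).reshape(-1,2)
m=(hsv[...,0]>8)&(hsv[...,0]<28)&(hsv[...,1]>70)&(hsv[...,2]>150)
c=big(m,(294,272));r=cv2.minAreaRect(c);print('carton px',r)
q=cv2.boxPoints(r); P=plane('top',q,.07);print(q,P,P.mean(0))
print([np.linalg.norm(P[i]-P[i-1]) for i in range(4)])
w=(hsv[...,1]<40)&(hsv[...,2]>150)
c=big(w,(288,205));print('plate quad',quad(c),plane('top',quad(c),.005), cv2.minAreaRect(c))
m=(hs[...,0]>8)&(hs[...,0]<28)&(hs[...,1]>70)
for v in(90,120,150,170,190):
    try:
        c=big(m&(hs[...,2]>v),(231,235));print(v,cv2.contourArea(c),quad(c).tolist())
    except Exception as e:print(e)
a=cv2.resize(t[130:310,200:400],None,fx=4,fy=4,interpolation=cv2.INTER_CUBIC)[:600]
a=cv2.resize(t[165:305,200:400],None,fx=4,fy=4,interpolation=cv2.INTER_CUBIC)
cv2.imwrite('pics/ct.png',a)
b=cv2.resize(s[165:315,170:370],None,fx=4,fy=4,interpolation=cv2.INTER_CUBIC)
cv2.imwrite('pics/cs.png',b)
E
```

```text
carton px ((293.5, 272.5), (43.0, 85.0), 90.0)
[[251. 251.]
 [336. 251.]
 [336. 294.]
 [251. 294.]] [[0.5504 0.2166 0.07  ]
 [0.5535 0.0513 0.07  ]
 [0.4705 0.0504 0.07  ]
 [0.4677 0.2147 0.07  ]] [0.5105 0.1332 0.07  ]
[np.float64(0.0827188259301638), np.float64(0.1653308750892032), np.float64(0.08302342754837459), np.float64(0.16439269679718715)]
plate quad [[342 228]
 [238 237]
 [228 182]
 [338  91]] [[0.6011 0.0285 0.005 ]
 [0.5779 0.247  0.005 ]
 [0.6936 0.271  0.005 ]
 [0.8969 0.0394 0.005 ]] ((284.99530029296875, 164.99554443359375), (137.29660034179688, 109.76575469970703), 88.42345428466797)
90 5815.0 [[286, 275], [220, 291], [164, 177], [220, 170]]
120 5551.0 [[285, 275], [220, 290], [164, 177], [220, 170]]
150 3942.0 [[280, 267], [219, 275], [160, 177], [220, 170]]
170 2443.5 [[267, 246], [217, 257], [194, 206], [238, 199]]
190 2347.0 [[266, 246], [216, 256], [194, 206], [237, 199]]
```

View pics/ct.png

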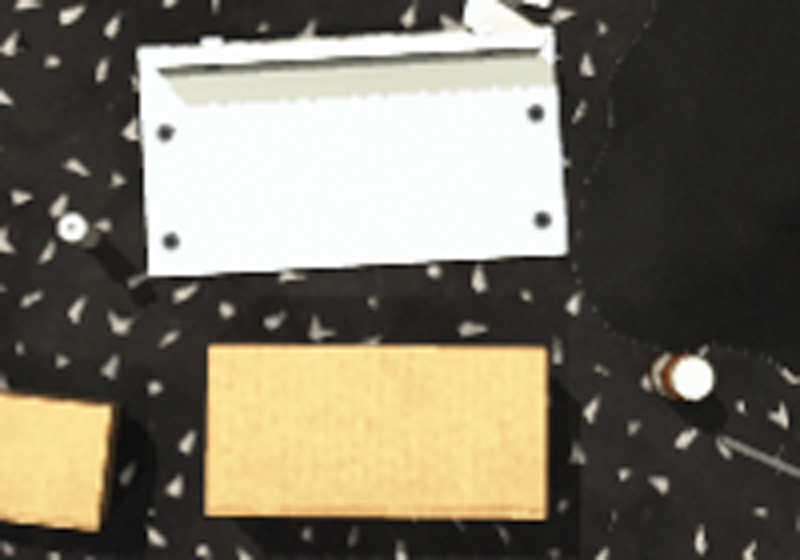

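View pics/cs.png

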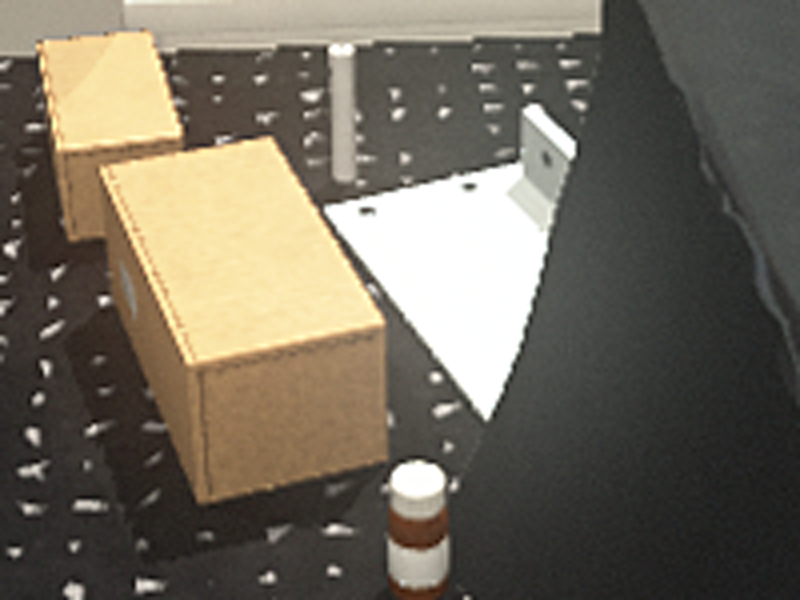

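Run:
```python
from h import *
np.set_printoptions(precision=4,suppress=True)
T=lambda U:(np.array(U)+.5)/4-.5+[200,165]
S=lambda U:(np.array(U)+.5)/4-.5+[170,165]
for n,a,b in(('cFL',(207,345),(275,140)),('cFR',(547,347),(384,325)),('cNR',(548,519),(198,362)),('cNL',(205,516),(100,170)),('pFL',(149,276),(327,207)),('pFR',(568,255),(487,418)),('vial',(691,377),(418,472)),('post',(72,227),(342,47))):
    print(n,*tri(T(a),S(b)))
print('block',*tri((410,217),(323,138)))
C=plane('top',T([(207,345),(547,347),(548,519),(205,516)]),.07);print(C,C.mean(0)); l,r=(C[0]+C[3])/2,(C[1]+C[2])/2;print('yaw c',np.arctan2(-(l-r)[0],(l-r)[1]))
P=plane('top',T([(149,276),(568,255)]),.005);d=P[0]-P[1];y=np.arctan2(-d[0],d[1]);print(P,'mid',P.mean(0),np.linalg.norm(d),'yaw jig',y)
o=P.mean(0);J=np.array([[np.cos(y),np.sin(y)],[-np.sin(y),np.cos(y)]])
print('in jig: carton',(C[:,:2]-o[:2])@J.T)
B=T([(138,47),(553,32)]);print('back',(plane('top',B,.043)[:,:2]-o[:2])@J.T,(plane('top',B,.005)[:,:2]-o[:2])@J.T)
print('fence front top edge',(plane('top',T([(158,72),(540,50)]),.043)[:,:2]-o[:2])@J.T)
for p,n,z in((T([(691,377)]),'vial',.052),(T([(72,227)]),'post',.075),(np.array([[274.,144]]),'tape',.019)):
    q=plane('top',p,z);print(n,q,(q[:,:2]-o[:2])@J.T)
```

```text
cFL [0.5515 0.2158 0.0654] 0.0019089177275061328
cFR [0.552  0.0502 0.0667] 0.001543018962219637
cNR [0.472  0.0485 0.0694] 0.004649651170162107
cNL [0.4687 0.215  0.0662] 0.0014398793979501314
pFL [0.5856 0.2495 0.0024] 0.0012830631231685325
pFR [0.5949 0.0338 0.0213] 0.009981312540755714
vial [ 0.5391 -0.0247  0.0517] 0.00034894285138604823
post [0.6065 0.2824 0.0735] 0.00020514147982327824
block [ 0.609  -0.0256  0.2728] 0.00018914303928890016
[[0.5507 0.2159 0.07  ]
 [0.5528 0.0506 0.07  ]
 [0.4698 0.0491 0.07  ]
 [0.4684 0.215  0.07  ]] [0.5104 0.1326 0.07  ]
yaw c 0.010710131717639498
[[0.5849 0.2495 0.005 ]
 [0.6003 0.0293 0.005 ]] mid [0.5926 0.1394 0.005 ] 0.2207322320447811 yaw jig 0.0698218452676941
in jig: carton [[-0.0365  0.0792]
 [-0.0459 -0.0859]
 [-0.1288 -0.0815]
 [-0.1186  0.084 ]]
back [[ 0.1151  0.1081]
 [ 0.1127 -0.1029]] [[ 0.1213  0.1108]
 [ 0.1188 -0.1096]]
fence front top edge [[ 0.1018  0.0985]
 [ 0.1038 -0.0957]]
vial [[ 0.5389 -0.0246  0.052 ]] [[-0.065  -0.1598]]
post [[0.6064 0.2823 0.075 ]] [[0.0237 0.1415]]
tape [[0.7739 0.1755 0.019 ]] [[0.1834 0.0234]]
```

Run:
```python
from h import *
t=cv2.imread('pics/top0.png')
cv2.imwrite('pics/cr.png',cv2.convertScaleAbs(cv2.resize(t[220:420,330:560],None,fx=3,fy=3,interpolation=cv2.INTER_CUBIC),alpha=2.2,beta=25))
print(proj('side',[[.33,-.31,0],[.33,-.31,.1],[.33,-.31,.25],[.33,-.31,.4]]), proj('top',[[.147,-.556,.231],[.3,-.3,.25],[.42,0,.25]]))
print(plane('top',[(510,320),(470,293),(552,300),(520,345)],0.0),plane('top',[(510,320),(552,300)],0.25))
```

```text
[[165.50589695 553.77450996]
 [151.91754295 491.39950485]
 [124.1638516  365.69596025]
 [ 80.57899837 172.81489279]] [[718.32228322 508.63029355]
 [579.80133133 422.18609648]
 [388.01830328 342.43316498]]
[[ 0.41223228 -0.33446726  0.        ]
 [ 0.46838504 -0.2474078   0.        ]
 [ 0.45529689 -0.4281267   0.        ]
 [ 0.35967443 -0.35611015  0.        ]] [[ 0.45533185 -0.18912788  0.25      ]
 [ 0.48634568 -0.25657856  0.25      ]]
```

View pics/cr.png

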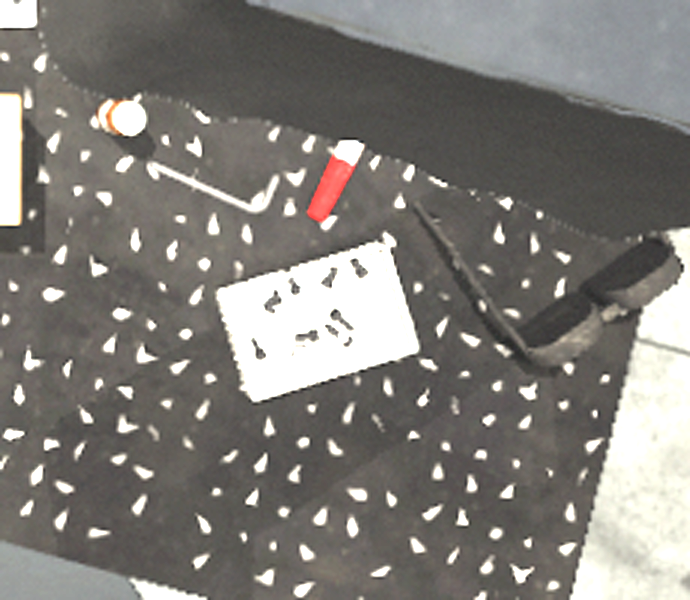

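The crop shows sunglasses at about (510,320), a screw tray, a red marker and a hex key. All of them lie low on the bench, so the transit at z of about 0.23 is clear. The block's top is at 0.27 m, with its nearest corner at (0.61, -0.03). I'm starting the approach.

Request:
carry_out:
  deltas:
    - {"x":30,"y":-31}
    - {"x":36,"y":-38}
    - {"x":36,"y":-38}
    - {"x":36,"y":-38}
    - {"x":36,"y":-38}
    - {"x":36,"y":-38}
    - {"x":36,"y":-38}
    - {"x":36,"y":-38}
    - {"x":36,"y":-38}
    - {"x":36,"y":-38}
  claw: -1

```text
schema error: expected keys x, y, z, rx, ry, rz
```

Request:
carry_out:
  deltas:
    - {"rz":-0.185}
    - {"rz":-0.185}
    - {"rz":-0.185}
    - {"rz":-0.185}
    - {"rz":-0.185}
    - {"rz":-0.185}
    - {"rz":-0.185}
    - {"rz":-0.185}
    - {"rz":-0.185}
    - {"rz":-0.185}

```text
schema error: expected keys x, y, z, rx, ry, rz
```

Request:
carry_out:
  deltas:
    - {"rz":-0.184}
    - {"rz":-0.184}
    - {"rz":-0.184}
    - {"rz":-0.184}
    - {"rz":-0.184}
    - {"rz":-0.184}
    - {}
    - {}

```text
schema error: expected keys x, y, z, rx, ry, rz
```

Request:
carry_out:
  deltas:
    - {"x":30,"y":-31,"z":0,"rx":0,"ry":0,"rz":0}
    - {"x":36,"y":-38,"z":0,"rx":0,"ry":0,"rz":0}
    - {"x":36,"y":-38,"z":0,"rx":0,"ry":0,"rz":0}
    - {"x":36,"y":-38,"z":0,"rx":0,"ry":0,"rz":0}
    - {"x":36,"y":-38,"z":0,"rx":0,"ry":0,"rz":0}
    - {"x":36,"y":-38,"z":0,"rx":0,"ry":0,"rz":0}
    - {"x":36,"y":-38,"z":0,"rx":0,"ry":0,"rz":0}
    - {"x":36,"y":-38,"z":0,"rx":0,"ry":0,"rz":0}
    - {"x":36,"y":-38,"z":0,"rx":0,"ry":0,"rz":0}
    - {"x":36,"y":-38,"z":0,"rx":0,"ry":0,"rz":0}
  claw: -1

```text
t: 1.35
ee_pos: [0.3942, -0.1035, 0.2312]
eef_rot: [3.141, 0.0, 0.258]
contact_force: [0.8, -0.2, -0.3]
opening: 0.0849
grasp_force: 0.0
```

Request:
carry_out:
  deltas:
    - {"x":0,"y":0,"z":0,"rx":0,"ry":0,"rz":-0.185}
    - {"x":0,"y":0,"z":0,"rx":0,"ry":0,"rz":-0.185}
    - {"x":0,"y":0,"z":0,"rx":0,"ry":0,"rz":-0.185}
    - {"x":0,"y":0,"z":0,"rx":0,"ry":0,"rz":-0.185}
    - {"x":0,"y":0,"z":0,"rx":0,"ry":0,"rz":-0.185}
    - {"x":0,"y":0,"z":0,"rx":0,"ry":0,"rz":-0.185}
    - {"x":0,"y":0,"z":0,"rx":0,"ry":0,"rz":-0.185}
    - {"x":0,"y":0,"z":0,"rx":0,"ry":0,"rz":-0.185}
    - {"x":0,"y":0,"z":0,"rx":0,"ry":0,"rz":-0.185}
    - {"x":0,"y":0,"z":0,"rx":0,"ry":0,"rz":-0.185}

```text
t: 2.6
ee_pos: [0.3935, -0.105, 0.2309]
eef_rot: [-3.141, -0.001, 2.114]
contact_force: [0.1, -0.0, -0.3]
opening: 0.0854
grasp_force: 0.0
```

Request:
carry_out:
  deltas:
    - {"x":0,"y":0,"z":0,"rx":0,"ry":0,"rz":-0.184}
    - {"x":0,"y":0,"z":0,"rx":0,"ry":0,"rz":-0.184}
    - {"x":0,"y":0,"z":0,"rx":0,"ry":0,"rz":-0.184}
    - {"x":0,"y":0,"z":0,"rx":0,"ry":0,"rz":-0.184}
    - {"x":0,"y":0,"z":0,"rx":0,"ry":0,"rz":-0.184}
    - {"x":0,"y":0,"z":0,"rx":0,"ry":0,"rz":-0.184}
    - {"x":0,"y":0,"z":0,"rx":0,"ry":0,"rz":0}
    - {"x":0,"y":0,"z":0,"rx":0,"ry":0,"rz":0}

```text
t: 3.6
ee_pos: [0.3937, -0.1051, 0.2311]
eef_rot: [3.142, -0.0, -3.074]
contact_force: [0.2, -0.1, -0.9]
opening: 0.0851
grasp_force: 0.0
```

Request:
carry_out:
  deltas:
    - {"x":-8,"y":38,"z":0,"rx":0,"ry":0,"rz":0}
    - {"x":-8,"y":38,"z":0,"rx":0,"ry":0,"rz":0}
    - {"x":-8,"y":38,"z":0,"rx":0,"ry":0,"rz":0}
    - {"x":-8,"y":38,"z":0,"rx":0,"ry":0,"rz":0}
    - {"x":-8,"y":38,"z":0,"rx":0,"ry":0,"rz":0}
    - {"x":-10,"y":40,"z":0,"rx":0,"ry":0,"rz":0}
    - {"x":0,"y":0,"z":35,"rx":0,"ry":0,"rz":0}
    - {"x":0,"y":0,"z":45,"rx":0,"ry":0,"rz":0}
    - {"x":0,"y":0,"z":45,"rx":0,"ry":0,"rz":0}
    - {"x":0,"y":0,"z":35,"rx":0,"ry":0,"rz":0}

```text
t: 4.85
ee_pos: [0.4267, 0.1278, 0.0695]
eef_rot: [-3.141, -0.001, -3.074]
contact_force: [0.1, 0.0, 0.1]
opening: 0.0859
grasp_force: 0.0
```

Request:
carry_out:
  deltas:
    - {"x":0,"y":0,"z":30,"rx":0,"ry":0,"rz":0}
    - {"x":0,"y":0,"z":20,"rx":0,"ry":0,"rz":0}
    - {"x":0,"y":0,"z":10,"rx":0,"ry":0,"rz":0}
    - {"x":0,"y":0,"z":0,"rx":0,"ry":0,"rz":0}
    - {"x":0,"y":0,"z":0,"rx":0,"ry":0,"rz":0}

```text
t: 5.48
ee_pos: [0.4283, 0.1279, 0.012]
eef_rot: [3.142, 0.001, -3.072]
contact_force: [0.3, -0.5, 0.1]
opening: 0.0854
grasp_force: 0.0
```

Run:
```python
from h import *
cv2.imwrite('pics/a1.png',cv2.resize(np.vstack([vision.snapshot('side')[120:320,150:400],vision.snapshot('top')[160:340,180:430]]),None,fx=1.55,fy=1.55))
```

```text
(no output)
```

View pics/a1.png

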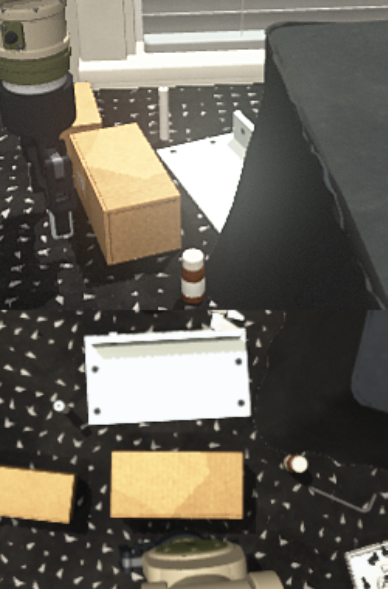

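The picture shows the gripper behind the carton's near face with its open fingers clear. The plate, post and vial are untouched. I'll slide now.

Request:
carry_out:
  deltas:
    - {"x":-5,"y":0,"z":4,"rx":0,"ry":0,"rz":0}
    - {"x":-5,"y":0,"z":0,"rx":0,"ry":0,"rz":0}
    - {"x":-5,"y":0,"z":0,"rx":0,"ry":0,"rz":0}
    - {"x":-3,"y":0,"z":0,"rx":0,"ry":0,"rz":0}
    - {"x":-3,"y":0,"z":0,"rx":0,"ry":0,"rz":0}
    - {"x":-3,"y":0,"z":0,"rx":0,"ry":0,"rz":0}
    - {"x":-3,"y":0,"z":0,"rx":0,"ry":0,"rz":0}
    - {"x":-3,"y":0,"z":0,"rx":0,"ry":0,"rz":0}
    - {"x":-3,"y":0,"z":0,"rx":0,"ry":0,"rz":0}
    - {"x":-3,"y":0,"z":0,"rx":0,"ry":0,"rz":0}

```text
t: 6.82
ee_pos: [0.4631, 0.1304, 0.0072]
eef_rot: [-3.142, -0.001, -3.071]
contact_force: [-2.3, -0.7, 2.0]
opening: 0.0852
grasp_force: 0.0
```

Request:
carry_out:
  deltas:
    - {"x":-3,"y":0,"z":0,"rx":0,"ry":0,"rz":0}
    - {"x":-3,"y":0,"z":0,"rx":0,"ry":0,"rz":0}
    - {"x":-3,"y":0,"z":0,"rx":0,"ry":0,"rz":0}
    - {"x":-3,"y":0,"z":0,"rx":0,"ry":0,"rz":0}
    - {"x":-3,"y":0,"z":0,"rx":0,"ry":0,"rz":0}
    - {"x":-3,"y":0,"z":0,"rx":0,"ry":0,"rz":0}

```text
t: 7.58
ee_pos: [0.4816, 0.1316, 0.0073]
eef_rot: [-3.142, 0.0, -3.071]
contact_force: [-1.9, 0.1, 0.0]
opening: 0.0854
grasp_force: 0.0
```

```bash
cat > J.py <<'E'
from h import *
o=np.array([.5926,.1394]);y=.0698;J=np.array([[np.cos(y),np.sin(y)],[-np.sin(y),np.cos(y)]])
def st():
    s=manip.sense();print('t',round(s['t'],2),'jig',((s['ee_pos'][:2]-o)@J.T).round(4),s['ee_pos'][2].round(4),'F',(J@s['contact_force'][:2]).round(1),s['contact_force'][2].round(1),'M',s['torque'].round(2))
if __name__=='__main__':
    st()
E
python3 J.py
```

```text
t 7.58 jig [-0.1112 -0.    ] 0.0073 F [-1.9  0.2] 0.0 M [-0.03  0.28 -0.01]
```

Request:
carry_out:
  deltas:
    - {"x":-3,"y":0,"z":0,"rx":0,"ry":0,"rz":0}
    - {"x":-3,"y":0,"z":0,"rx":0,"ry":0,"rz":0}
    - {"x":-3,"y":0,"z":0,"rx":0,"ry":0,"rz":0}
    - {"x":-2,"y":0,"z":0,"rx":0,"ry":0,"rz":0}
    - {"x":-1,"y":0,"z":0,"rx":0,"ry":0,"rz":0}
    - {"x":0,"y":0,"z":0,"rx":0,"ry":0,"rz":0}

```text
t: 8.32
ee_pos: [0.4936, 0.1324, 0.0073]
eef_rot: [-3.141, 0.0, -3.071]
contact_force: [-0.7, -0.0, -0.0]
opening: 0.0852
grasp_force: 0.0
```

Run:
```python
from J import *
st()
t=vision.snapshot('top')
hsv=cv2.cvtColor(t,cv2.COLOR_BGR2HSV)
cv2.imwrite('pics/a2.png',cv2.resize(np.vstack([vision.snapshot('side')[160:300,170:330],t[180:310,220:380]]),None,fx=2.2,fy=2.2,interpolation=cv2.INTER_CUBIC))
```

```text
t 8.32 jig [-0.0992 -0.    ] 0.0073 F [-0.7  0. ] -0.0 M [0.04 0.13 0.01]
```

View pics/a2.png

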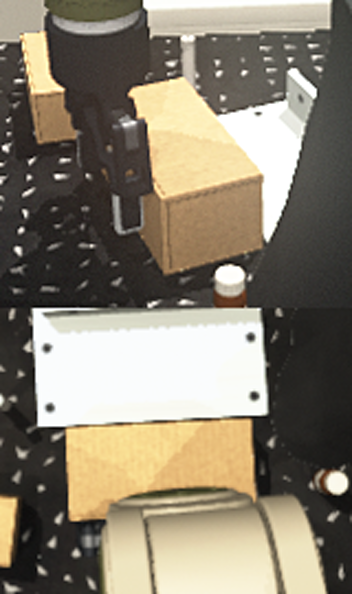

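The carton is square with the plate edge and a few millimetres short of it. I'll close the gap in 1 mm steps.

Request:
carry_out:
  deltas:
    - {"x":-1,"y":0,"z":0,"rx":0,"ry":0,"rz":0}
    - {"x":-1,"y":0,"z":0,"rx":0,"ry":0,"rz":0}
    - {"x":-1,"y":0,"z":0,"rx":0,"ry":0,"rz":0}
    - {"x":-1,"y":0,"z":0,"rx":0,"ry":0,"rz":0}

```text
t: 8.93
ee_pos: [0.4971, 0.1327, 0.0072]
eef_rot: [-3.141, -0.001, -3.071]
contact_force: [-4.0, -0.7, 1.8]
opening: 0.0855
grasp_force: 0.0
```

Request:
carry_out:
  deltas:
    - {"x":-1,"y":0,"z":0,"rx":0,"ry":0,"rz":0}
    - {"x":-1,"y":0,"z":0,"rx":0,"ry":0,"rz":0}

```text
t: 9.18
ee_pos: [0.4986, 0.1327, 0.0071]
eef_rot: [-3.141, -0.001, -3.071]
contact_force: [-5.2, -1.1, 3.0]
opening: 0.0853
grasp_force: 0.0
```

Request:
carry_out:
  deltas:
    - {"x":-1,"y":0,"z":0,"rx":0,"ry":0,"rz":0}
    - {"x":0,"y":0,"z":0,"rx":0,"ry":0,"rz":0}

```text
t: 9.43
ee_pos: [0.4996, 0.1328, 0.0071]
eef_rot: [-3.141, -0.001, -3.071]
contact_force: [-5.3, -1.5, 3.4]
opening: 0.0854
grasp_force: 0.0
```

Run:
```python
from J import *
st()
t=vision.snapshot('top');s=vision.snapshot('side')
cv2.imwrite('pics/a3.png',cv2.resize(np.vstack([s[170:290,190:320],t[215:305,230:360]]),None,fx=2.8,fy=2.8,interpolation=cv2.INTER_CUBIC))
```

```text
t 9.43 jig [-0.0932 -0.0001] 0.0071 F [-5.3 -1.1] 3.4 M [-0.11  0.76  0.22]
```

View pics/a3.png

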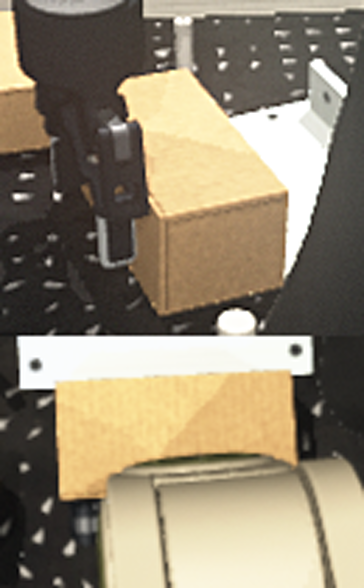

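The carton stands flat, square and in contact with the plate edge: its far top edge runs parallel to the plate front in the lower panel. I'll back off, raise the fingertips to about 57 mm and tip it along an arc.

Request:
carry_out:
  deltas:
    - {"x":5,"y":0,"z":0,"rx":0,"ry":0,"rz":0}
    - {"x":5,"y":0,"z":0,"rx":0,"ry":0,"rz":0}
    - {"x":0,"y":0,"z":-18,"rx":0,"ry":0,"rz":0}
    - {"x":0,"y":0,"z":-18,"rx":0,"ry":0,"rz":0}
    - {"x":0,"y":0,"z":0,"rx":0,"ry":0,"rz":0}
    - {"x":-4,"y":0,"z":0,"rx":0,"ry":0,"rz":0}
    - {"x":-3,"y":0,"z":0,"rx":0,"ry":0,"rz":0}
    - {"x":-2,"y":0,"z":0,"rx":0,"ry":0,"rz":0}
    - {"x":0,"y":0,"z":0,"rx":0,"ry":0,"rz":0}

```text
t: 10.65
ee_pos: [0.4993, 0.1328, 0.0428]
eef_rot: [-3.141, -0.001, -3.071]
contact_force: [-1.0, 0.4, 0.5]
opening: 0.0854
grasp_force: 0.0
```

```bash
python3 J.py
```

```text
t 10.65 jig [-0.0936 -0.0001] 0.0428 F [-1.   0.5] 0.5 M [-0.02  0.01  0.02]
```

Contact is just starting. Now the arc.

Request:
carry_out:
  deltas:
    - {"x":-3,"y":0,"z":-2.5,"rx":0,"ry":0,"rz":0}
    - {"x":-3,"y":0,"z":-4,"rx":0,"ry":0,"rz":0}
    - {"x":-3.5,"y":0,"z":-4,"rx":0,"ry":0,"rz":0}
    - {"x":-3.5,"y":0,"z":-3.7,"rx":0,"ry":0,"rz":0}

```text
t: 11.15
ee_pos: [0.5122, 0.1337, 0.0579]
eef_rot: [-3.141, -0.001, -3.071]
contact_force: [-3.6, -1.7, 2.8]
opening: 0.0852
grasp_force: 2.3
```

Request:
carry_out:
  deltas:
    - {"x":-3.7,"y":0,"z":-3.4,"rx":0,"ry":0,"rz":0}
    - {"x":-3.8,"y":0,"z":-3.4,"rx":0,"ry":0,"rz":0}
    - {"x":-4,"y":0,"z":-3,"rx":0,"ry":0,"rz":0}
    - {"x":-4.2,"y":0,"z":-3,"rx":0,"ry":0,"rz":0}

```text
t: 11.65
ee_pos: [0.5286, 0.135, 0.0708]
eef_rot: [3.141, 0.001, -3.071]
contact_force: [-2.8, -0.8, 4.3]
opening: 0.0854
grasp_force: 2.7
```

Run:
```python
from J import *
st()
t=vision.snapshot('top');s=vision.snapshot('side')
cv2.imwrite('pics/a4.png',cv2.resize(np.vstack([s[150:290,190:330],t[185:305,230:370]]),None,fx=2.3,fy=2.3,interpolation=cv2.INTER_CUBIC))
```

```text
t 11.65 jig [-0.0642  0.0001] 0.0708 F [-2.8 -0.6] 4.3 M [-0.04  0.72  0.12]
```

View pics/a4.png

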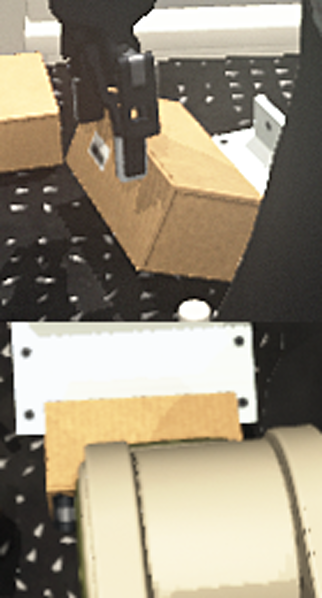

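The carton is tipping over the edge, at about 25 to 30 degrees, square and with the fingertips on its near face. I'll continue.

Request:
carry_out:
  deltas:
    - {"x":-4.4,"y":0,"z":-2.6,"rx":0,"ry":0,"rz":0}
    - {"x":-4.5,"y":0,"z":-2.4,"rx":0,"ry":0,"rz":0}
    - {"x":-4.7,"y":0,"z":-2.1,"rx":0,"ry":0,"rz":0}
    - {"x":-4.7,"y":0,"z":-2,"rx":0,"ry":0,"rz":0}
    - {"x":-4.8,"y":0,"z":-1.6,"rx":0,"ry":0,"rz":0}

```text
t: 12.38
ee_pos: [0.5525, 0.1368, 0.0816]
eef_rot: [3.141, 0.002, -3.071]
contact_force: [-1.6, 0.0, 4.8]
opening: 0.0852
grasp_force: 2.2
```

Request:
carry_out:
  deltas:
    - {"x":-4,"y":0,"z":-1.4,"rx":0,"ry":0,"rz":0}
    - {"x":-4,"y":0,"z":-1,"rx":0,"ry":0,"rz":0}
    - {"x":-3,"y":0,"z":-0.6,"rx":0,"ry":0,"rz":0}

```text
t: 12.75
ee_pos: [0.5625, 0.1374, 0.0841]
eef_rot: [3.141, 0.001, -3.071]
contact_force: [-1.1, 1.8, 4.2]
opening: 0.0855
grasp_force: 2.1
```

```bash
python3 J.py
```

```text
t 12.75 jig [-0.0301  0.0001] 0.0841 F [-1.   1.9] 4.2 M [0.32 0.19 0.09]
```

Request:
carry_out:
  deltas:
    - {"x":-4,"y":0,"z":-2,"rx":0,"ry":0,"rz":0}
    - {"x":-4,"y":0,"z":-1.5,"rx":0,"ry":0,"rz":0}
    - {"x":-4,"y":0,"z":-0.5,"rx":0,"ry":0,"rz":0}
    - {"x":-4,"y":0,"z":0,"rx":0,"ry":0,"rz":0}

```text
t: 13.25
ee_pos: [0.5783, 0.1383, 0.0878]
eef_rot: [-3.141, -0.0, -3.071]
contact_force: [0.3, 0.2, -0.2]
opening: 0.0852
grasp_force: 0.1
```

```bash
python3 J.py
```

```text
t 13.25 jig [-0.0144 -0.0001] 0.0878 F [0.3 0.2] -0.2 M [-0.01  0.04  0.01]
```

Request:
carry_out:
  deltas:
    - {"x":15,"y":0,"z":0,"rx":0,"ry":0,"rz":0}
    - {"x":20,"y":0,"z":0,"rx":0,"ry":0,"rz":0}
    - {"x":10,"y":0,"z":0,"rx":0,"ry":0,"rz":0}
    - {"x":0,"y":0,"z":0,"rx":0,"ry":0,"rz":0}
    - {"x":0,"y":0,"z":0,"rx":0,"ry":0,"rz":0}

```text
t: 13.88
ee_pos: [0.534, 0.1353, 0.0882]
eef_rot: [-3.141, 0.001, -3.071]
contact_force: [-0.6, -0.1, 0.0]
opening: 0.0853
grasp_force: 0.0
```

```bash
cat > m.py <<'E'
from J import *
st()
import sys
def quad(c): return cv2.approxPolyN(cv2.convexHull(c),4,ensure_convex=True).reshape(-1,2)
t=vision.snapshot('top');s=vision.snapshot('side')
cv2.imwrite(f'pics/t_{sys.argv[1]}.png',t);cv2.imwrite(f'pics/s_{sys.argv[1]}.png',s)
h=cv2.cvtColor(t,cv2.COLOR_BGR2HSV);m=(h[...,0]>8)&(h[...,0]<28)&(h[...,1]>70)&(h[...,2]>150)
c=big(m,(294,235));q=quad(c);P=plane('top',q,.087);print(q.tolist(),((P[:,:2]-o)@J.T).round(4).tolist())
# expected bright top face in side view for the tipped pose (underside x0) vs brown mask bounding box
h=cv2.cvtColor(s,cv2.COLOR_BGR2HSV);m=(h[...,0]>8)&(h[...,0]<28)&(h[...,1]>70)&(h[...,2]>60)
c=big(m[:,215:],(60,225));print('side bbox',cv2.boundingRect(c+[215,0]))
x0=float(sys.argv[2])
W=[np.r_[o+J.T@[x,yy],z] for x in(x0,x0+.07) for yy in(-.083,.082) for z in(.005,.087)]
p=proj('side',W);print('expect',p.round().tolist())
E
python3 m.py b -0.006
```

```text
t 13.88 jig [-0.0587 -0.    ] 0.0882 F [-0.6 -0.1] 0.0 M [-0.06 -0.01  0.  ]
[[334, 230], [249, 239], [248, 201], [334, 197]] [[-0.0045, -0.081], [-0.0135, 0.082], [0.0591, 0.0805], [0.0588, -0.0848]]
side bbox (252, 197, 61, 74)
expect [[288.0, 269.0], [288.0, 229.0], [253.0, 223.0], [252.0, 186.0], [324.0, 259.0], [326.0, 219.0], [285.0, 215.0], [285.0, 179.0]]
```

The carton has toppled onto the plate: its top face measures about 163 × 70 mm at the 87 mm height, with the underside at jig x of about -8 mm. Next I lower the gripper and slide the carton back.

Request:
carry_out:
  deltas:
    - {"x":0,"y":0,"z":20,"rx":0,"ry":0,"rz":0}
    - {"x":0,"y":0,"z":25,"rx":0,"ry":0,"rz":0}
    - {"x":0,"y":0,"z":20,"rx":0,"ry":0,"rz":0}
    - {"x":0,"y":0,"z":1,"rx":0,"ry":0,"rz":0}
    - {"x":-8,"y":0,"z":0,"rx":0,"ry":0,"rz":0}
    - {"x":-8,"y":0,"z":0,"rx":0,"ry":0,"rz":0}
    - {"x":-8,"y":0,"z":0,"rx":0,"ry":0,"rz":0}
    - {"x":-3,"y":0,"z":0,"rx":0,"ry":0,"rz":0}
    - {"x":-3,"y":0,"z":0,"rx":0,"ry":0,"rz":0}
    - {"x":-3,"y":0,"z":0,"rx":0,"ry":0,"rz":0}

```text
t: 15.22
ee_pos: [0.566, 0.1375, 0.0219]
eef_rot: [-3.141, -0.0, -3.071]
contact_force: [-0.1, -0.4, -0.3]
opening: 0.0855
grasp_force: 0.0
```

Request:
carry_out:
  deltas:
    - {"x":-3,"y":0,"z":0,"rx":0,"ry":0,"rz":0}
    - {"x":-3,"y":0,"z":0,"rx":0,"ry":0,"rz":0}
    - {"x":-3,"y":0,"z":0,"rx":0,"ry":0,"rz":0}
    - {"x":-3,"y":0,"z":0,"rx":0,"ry":0,"rz":0}
    - {"x":-3,"y":0,"z":0,"rx":0,"ry":0,"rz":0}
    - {"x":-3,"y":0,"z":0,"rx":0,"ry":0,"rz":0}

```text
t: 15.98
ee_pos: [0.584, 0.1388, 0.022]
eef_rot: [-3.141, -0.0, -3.071]
contact_force: [-2.7, -1.1, 1.7]
opening: 0.0855
grasp_force: 0.0
```

```bash
python3 J.py
```

```text
t 15.97 jig [-0.0086  0.    ] 0.022 F [-2.8 -0.9] 1.7 M [-0.09  0.45 -0.05]
```

Request:
carry_out:
  deltas:
    - {"x":-3,"y":0,"z":0,"rx":0,"ry":0,"rz":0}
    - {"x":-3,"y":0,"z":0,"rx":0,"ry":0,"rz":0}
    - {"x":-3,"y":0,"z":0,"rx":0,"ry":0,"rz":0}
    - {"x":-3,"y":0,"z":0,"rx":0,"ry":0,"rz":0}
    - {"x":-3,"y":0,"z":0,"rx":0,"ry":0,"rz":0}
    - {"x":-3,"y":0,"z":0,"rx":0,"ry":0,"rz":0}
    - {"x":-3,"y":0,"z":0,"rx":0,"ry":0,"rz":0}
    - {"x":-2,"y":0,"z":0,"rx":0,"ry":0,"rz":0}
    - {"x":-1,"y":0,"z":0,"rx":0,"ry":0,"rz":0}

```text
t: 17.1
ee_pos: [0.608, 0.1405, 0.0219]
eef_rot: [-3.142, -0.0, -3.071]
contact_force: [-3.5, -0.1, 1.9]
opening: 0.0854
grasp_force: 0.0
```

Request:
carry_out:
  deltas:
    - {"x":-1,"y":0,"z":0,"rx":0,"ry":0,"rz":0}
    - {"x":-1,"y":0,"z":0,"rx":0,"ry":0,"rz":0}
    - {"x":-1,"y":0,"z":0,"rx":0,"ry":0,"rz":0}

```text
t: 17.48
ee_pos: [0.6109, 0.1407, 0.022]
eef_rot: [-3.142, -0.0, -3.071]
contact_force: [-2.8, 0.1, 2.1]
opening: 0.085
grasp_force: 0.0
```

```bash
python3 J.py
```

```text
t 17.48 jig [0.0184 0.0001] 0.022 F [-2.8  0.3] 2.1 M [-0.01  0.42  0.03]
```

Request:
carry_out:
  deltas:
    - {"x":-1,"y":0,"z":0,"rx":0,"ry":0,"rz":0}
    - {"x":-1,"y":0,"z":0,"rx":0,"ry":0,"rz":0}
    - {"x":-1,"y":0,"z":0,"rx":0,"ry":0,"rz":0}

```text
t: 17.85
ee_pos: [0.6139, 0.1409, 0.022]
eef_rot: [-3.142, -0.0, -3.071]
contact_force: [-2.5, -0.1, 1.9]
opening: 0.0853
grasp_force: 0.0
```

Request:
carry_out:
  deltas:
    - {"x":-0.7,"y":0,"z":0,"rx":0,"ry":0,"rz":0}
    - {"x":0,"y":0,"z":0,"rx":0,"ry":0,"rz":0}

```text
t: 18.1
ee_pos: [0.6147, 0.141, 0.022]
eef_rot: [-3.142, 0.0, -3.071]
contact_force: [-2.1, -1.0, 1.9]
opening: 0.0853
grasp_force: 0.0
```

Request:
carry_out:
  deltas:
    - {"x":-0.7,"y":0,"z":0,"rx":0,"ry":0,"rz":0}
    - {"x":0,"y":0,"z":0,"rx":0,"ry":0,"rz":0}

```text
t: 18.35
ee_pos: [0.615, 0.141, 0.0219]
eef_rot: [-3.142, -0.0, -3.071]
contact_force: [-3.8, -0.9, 2.0]
opening: 0.0851
grasp_force: 0.0
```

Request:
carry_out:
  deltas:
    - {"x":-0.5,"y":0,"z":0,"rx":0,"ry":0,"rz":0}
    - {"x":0,"y":0,"z":0,"rx":0,"ry":0,"rz":0}

```text
t: 18.6
ee_pos: [0.6151, 0.141, 0.0219]
eef_rot: [-3.141, -0.001, -3.071]
contact_force: [-5.6, -0.8, 3.1]
opening: 0.0854
grasp_force: 0.0
```

Request:
carry_out:
  deltas:
    - {"x":-0.5,"y":0,"z":0,"rx":0,"ry":0,"rz":0}
    - {"x":0,"y":0,"z":0,"rx":0,"ry":0,"rz":0}

```text
t: 18.85
ee_pos: [0.6151, 0.1409, 0.0219]
eef_rot: [-3.141, -0.002, -3.071]
contact_force: [-6.5, -0.1, 4.0]
opening: 0.0853
grasp_force: 0.0
```

```bash
python3 J.py
```

```text
t 18.85 jig [ 0.0226 -0.    ] 0.0219 F [-6.5  0.3] 4.0 M [-0.08  0.92  0.1 ]
```

Request:
carry_out:
  deltas:
    - {"x":-0.7,"y":0,"z":0,"rx":0,"ry":0,"rz":0}
    - {"x":-0.4,"y":0,"z":0,"rx":0,"ry":0,"rz":0}

```text
t: 19.1
ee_pos: [0.6151, 0.1409, 0.0218]
eef_rot: [-3.141, -0.004, -3.071]
contact_force: [-10.3, -2.0, 7.3]
opening: 0.0852
grasp_force: 0.0
```

Request:
carry_out:
  deltas:
    - {"x":-0.4,"y":0,"z":0,"rx":0,"ry":0,"rz":0}
    - {"x":0,"y":0,"z":0,"rx":0,"ry":0,"rz":0}

```text
t: 19.35
ee_pos: [0.615, 0.1409, 0.0218]
eef_rot: [-3.141, -0.005, -3.071]
contact_force: [-10.7, -1.8, 7.1]
opening: 0.0855
grasp_force: 0.0
```

Request:
carry_out:
  deltas:
    - {"x":-0.4,"y":0,"z":-0.4,"rx":0,"ry":0,"rz":0}
    - {"x":0,"y":0,"z":0,"rx":0,"ry":0,"rz":0}

```text
t: 19.6
ee_pos: [0.6151, 0.1408, 0.0219]
eef_rot: [-3.141, -0.005, -3.071]
contact_force: [-11.7, -2.0, 6.2]
opening: 0.0856
grasp_force: 0.0
```

```bash
python3 J.py
```

```text
t 19.6 jig [ 0.0226 -0.0001] 0.0219 F [-11.8  -1.1] 6.2 M [-0.17  1.6   0.35]
```

Fx is 11.8 N and |F| is 13.4 N. I'll hold.

Request:
carry_out:
  deltas:
    - {"x":0,"y":0,"z":0,"rx":0,"ry":0,"rz":0}
    - {"x":0,"y":0,"z":0,"rx":0,"ry":0,"rz":0}
    - {"x":0,"y":0,"z":0,"rx":0,"ry":0,"rz":0}
    - {"x":0,"y":0,"z":0,"rx":0,"ry":0,"rz":0}
    - {"x":0,"y":0,"z":0,"rx":0,"ry":0,"rz":0}

```text
t: 20.23
ee_pos: [0.6151, 0.1408, 0.0219]
eef_rot: [-3.141, -0.006, -3.071]
contact_force: [-11.8, -2.0, 6.9]
opening: 0.0857
grasp_force: 0.0
```

Request:
carry_out:
  deltas:
    - {"x":0,"y":0,"z":0,"rx":0,"ry":0,"rz":0}
    - {"x":0,"y":0,"z":0,"rx":0,"ry":0,"rz":0}
    - {"x":0,"y":0,"z":0,"rx":0,"ry":0,"rz":0}
    - {"x":0,"y":0,"z":0,"rx":0,"ry":0,"rz":0}

```text
t: 20.72
ee_pos: [0.6151, 0.1408, 0.0219]
eef_rot: [-3.141, -0.005, -3.071]
contact_force: [-10.8, -2.4, 7.2]
opening: 0.0852
grasp_force: 0.0
```

Request:
carry_out:
  deltas:
    - {"x":1,"y":0,"z":0,"rx":0,"ry":0,"rz":0}
    - {"x":2,"y":0,"z":0,"rx":0,"ry":0,"rz":0}
    - {"x":2,"y":0,"z":0,"rx":0,"ry":0,"rz":0}
    - {"x":5,"y":0,"z":0,"rx":0,"ry":0,"rz":0}
    - {"x":15,"y":0,"z":0,"rx":0,"ry":0,"rz":0}
    - {"x":25,"y":0,"z":0,"rx":0,"ry":0,"rz":0}
    - {"x":25,"y":0,"z":0,"rx":0,"ry":0,"rz":0}
    - {"x":25,"y":0,"z":-15,"rx":0,"ry":0,"rz":0}
    - {"x":10,"y":0,"z":0,"rx":0,"ry":0,"rz":0}
    - {"x":0,"y":0,"z":0,"rx":0,"ry":0,"rz":0}

```text
t: 21.98
ee_pos: [0.5088, 0.1335, 0.0375]
eef_rot: [-3.142, 0.001, -3.071]
contact_force: [1.0, -0.1, 0.3]
opening: 0.0854
grasp_force: 0.0
```

```bash
python3 m.py c 0.035
python3 - <<'E'
import cv2,numpy as np
t=cv2.imread('pics/t_c.png');s=cv2.imread('pics/s_c.png')
cv2.imwrite('pics/fin.png',cv2.resize(np.vstack([s[140:320,180:380],t[120:300,200:400]]),None,fx=1.6,fy=1.6,interpolation=cv2.INTER_CUBIC))
E
```

```text
t 21.98 jig [-0.084  0.   ] 0.0375 F [ 1.  -0.2] 0.3 M [-0.01 -0.01 -0.01]
[[334, 210], [249, 214], [246, 179], [332, 174]] [[0.0338, -0.0833], [0.0341, 0.0798], [0.1017, 0.0824], [0.1035, -0.0836]]
side bbox (271, 183, 47, 68)
expect [[310.0, 263.0], [311.0, 223.0], [272.0, 218.0], [272.0, 182.0], [345.0, 254.0], [348.0, 214.0], [304.0, 211.0], [305.0, 175.0]]
```

View pics/fin.png

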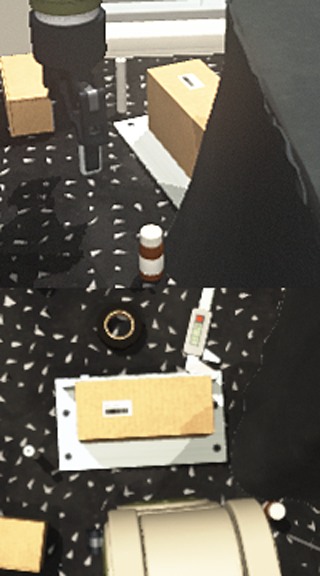

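The final picture shows the carton tipped and flush along the fence. Its underside is at jig x of 34 mm at both ends, and its label is now on top. The vial, post and tape are in place and the gripper is clear, so I'm handing in.

```bash
python3 -c "
from workcell import manip
print(manip.job_done())"
```

```text
the job is handed in; nothing more can be done
None
```

The job is handed in at about 22 s: the carton was slid square to the plate edge, tipped over it, slid flush to the fence, pressed there for just over a second at 11–12 N (about 13.5 N in total), and released with the vial, post and tape undisturbed.

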